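# Put the red hand mill in gear

### The job

Put the red coffee mill in gear: rock its crank until a gap in the brass gear faces the white slide bar, then push the black gear-change knob towards the gear until it is fully home between the teeth, and let go. Leave the blue mill's gear-change knob where it is.

Things in the scene. Friction and masses are not known exactly. Their poses are not given: they have to be found in the camera images.
- red_mill: Fixed red box 280 x 130 x 120 mm high with the mill's gear on its deck; a blue one alike stands beside it. Origin on the underside, on the spindle's axis; x points from the gear-change knob to the steel funnel, z up. Brass gear: 124 to 138 mm above the counter, radius 48 mm, 5 teeth 26 mm wide. A gap faces the bar when the crank points along the mill's +y, and at every 72 degrees from there.
- red_mill_crank_grip (a point): Dark wooden upright post on the crank arm, 24 mm across, 157 to 215 mm up, 70 mm from the spindle's axis; point on its axis, 190 mm up. Crank and gear turn together, either way, with 1 to 2 N, and stay put. It starts 17 to 55 degrees clockwise (from above) of the mill's +y, where a tooth blocks the bar; within 10 degrees of a gap position the bar enters.
- red_mill_knob (a point): Black upright post, 24 mm across, 160 to 202 mm up, on a white bar 14 mm wide; point on its axis, 181 mm up. Slides along the mill's x only: 118 mm from the spindle's axis (x = -0.118) fully out, 96 mm (x = -0.096) fully home between the teeth; a tooth stops it at about 111 mm. Starts 0 to 4 mm in; 2 to 3 N of friction, stays where left.
- blue_mill_knob (a point): Black gear-change knob of the blue mill, of the same size, on the axis 181 mm up; to be left alone.

How it is judged:
At the end, for the whole second after the job is handed in: The red mill's gear-change knob is within 5 mm of fully home (no more than 101 mm from the spindle's axis), its bar between two teeth of the gear (x of red_mill_knob in the frame of red_mill above -0.101 m); the robot touches nothing.
It fails at once if the blue mill's gear-change knob is moved by more than 8 mm (distance of blue_mill_knob from where it was at the start of the episode above 0.008 m).
It also fails if it takes over 40 s, if anything falls off the work surface, if the arm or the gripper's body presses on something with over 40 N, if the wrist force passes 120 N, or if a joint passes its speed limit or range.

### The arm

A 7-joint arm with a two-finger parallel gripper is mounted at the origin on the work surface. World frame = base frame: x ahead of the robot, y to its left, z up, the work surface at z = 0. Lengths are in m, angles in rad, forces in N, time in s.
With the tool pointing down it reaches from about 0.4 to 0.9 m from the base axis. Payload 5.5 kg.
Tool frame: the origin (TCP) lies midway between the tips of the shut fingers; the grasp point (between the pads) lies 19 mm behind it; z points along the fingers, y is the direction in which the jaws open and shut (so a half turn about z gives the same grasp; the last joint's range is limited). The gripper opens to 85 mm and grips with 20 to 120 N. Pads are 22 mm wide; open, the fingers measure 114 mm over their backs; the gripper's body (76 mm by 85 mm) begins 54 mm behind the grasp point. The pads swing forward as they close: fully open they stand 13 mm farther back than shut.
Start: joints at [1.588, 0.501, -0.427, 1.55, 0.221, 1.138, -0.21], TCP at [0.158, -0.63, 0.231] pointing down, gripper open.
Joint ranges: [-2.88, 2.88], [-0.31, 2.03], [-1.54, 1.56], [0.2, 2.42], [-1.41, 4.55], [0.19, 2.02], [-2.57, 2.57]. Speed limits (rad/s): [2.57, 2.57, 3.14, 3.14, 3.14, 3.14, 3.14].

### API

Orientations are given as a unit quaternion [w, x, y, z].
In Python, from cell import env gives the robot as it stands.
- The arm moves only by the shell command python3 -m handwheel 'ROWS' [OPENING] [FORCE]. ROWS is JSON, a list of rows, each an object with "delta_pos": the shift along the world's x, y, z in units of 30 mm (1.0 is 30 mm), a list of three; "angular": the turn, a rotation vector about the world's x, y, z in units of 6 degrees (1.0 is 6 degrees), a list of three. In form: [{"delta_pos": [tx, ty, tz], "angular": [rx, ry, rz]}, ...]. A call has exactly 5 rows; each row is the pose to reach, as a shift and turn from the pose measured when the call began; what a row does not reach only later rows make up. A row lasts 1/10 s, in which the tool goes at most 50 mm and 8.59 degrees, less where a joint would pass 70% of its speed; a pose out of reach is approached as far as the arm can. A call with a gripper value outside its range is refused whole. OPENING is the opening, from 0 (shut) to 1 (fully open), set as the call begins (- or left out, the last holds). The fingers move at their own pace and stop on an object; FORCE is the grip in N (left out, the last holds). Time passes only in rows, so rows that repeat a pose let the fingers close, or fill a call up. It gives the time, the measured TCP pose, the force and the opening at its end, in the units of the state.
- env.observe(): the state, without advancing time (a new reading comes with each control period).
- env.capture(name): name is "scene" or "top"; returns the picture (384x512x3 uint8, blue, green, red); there is no depth.
- env.calibration(name): a dict with "K" (3x3 intrinsics, pixels), "eye" and "attitude" of the camera in the world. Camera axes: x right, y up, looking along -z (the intrinsics and any distortion apply to the point x, -y, -z); pixel columns grow to the right and rows downward; lengths in m; the calibration is good to about 2 mm. A picture is of the moment at which its call begins. calibration takes no time and is no camera call.
- env.sign_off(): hands the job in, once; it reports no verdict.
Trained networks look in the newest picture that a camera, given by its name, has taken for a name from the list of things; names that differ only in an ending like _2 or _b are one class to them, and where a whole thing is asked for, a point or a joint stands for the part that bears it (a point fixed in the world has none). Each returns a list of dicts, best first, with "confidence" (0 to 1); they miss things now and then, are a little off and sometimes report something else, mostly with a low value. They report only what shows in the picture. A call takes as long as a camera call.
- env.find_in(camera, thing): "bbox" ([left, top, width, height] in pixels, round what is visible of it).
- env.cut_out(camera, thing): "pixels" (384x512 bool, what is visible of it) and "bbox" ([left, top, width, height] in pixels, round what is visible of it).
The state is a dict: "time_s": time; "joint_positions": joint angles; "qd": joint speeds; "effort": joint torques, N m; "ee_pos": TCP position; "eef_rot": TCP orientation; "contact_force": force on the tool from outside, world axes, zero at the start; "ft_torque": the same for the moment, N m; "finger_gap": finger opening in m.
Only numpy, scipy, OpenCV 4.12 (cv2) and the standard library are available. Lean on these libraries where they do the work, as an engineer would, in place of code of your own. Each camera call takes 0.05 s, during which the arm holds its last target.

## Working session

There is one attempt and no reset: what is moved stays moved. The work goes in short steps, Python scripts to look and compute and a shell command to move; the robot and the scene stay as the last step left them, time stands still between calls to the robot, and variables do not carry over. Pictures are saved under pics/ and viewed, and the job is handed in when it is done.

```bash
mkdir -p pics; ls; python3 - <<'E'
from cell import env
import cv2,numpy as np
s=env.observe(); print({k:np.round(v,3).tolist() for k,v in s.items()})
for c in ("scene","top"):
    im=env.capture(c); cv2.imwrite(f"pics/{c}0.png",im)
    k=env.calibration(c); print(c,{a:np.round(b,4).tolist() for a,b in k.items()})
    for t in ("red_mill","red_mill_crank_grip","red_mill_knob","blue_mill_knob"):
        print(t,[(np.round(d["confidence"],2),np.round(d["bbox"],1).tolist()) for d in env.find_in(c,t)])
print(env.observe()["time_s"])
E
```

```text
pics
{'time_s': 0.0, 'joint_positions': [1.588, 0.502, -0.427, 1.551, 0.221, 1.138, -0.21], 'qd': [0.001, 0.001, -0.002, 0.001, 0.001, 0.001, 0.0], 'effort': [0.001, -56.952, -5.816, -28.094, 0.011, 0.012, -0.0], 'ee_pos': [0.158, -0.63, 0.23], 'eef_rot': [-0.001, 0.992, 0.123, -0.0], 'contact_force': [0.203, 0.175, 0.3], 'ft_torque': [-0.057, -0.008, -0.018], 'finger_gap': 0.085}
scene {'K': [[390.5243, 0.0, 253.8751], [0.0, 390.5243, 193.2264], [0.0, 0.0, 1.0]], 'eye': [0.8962, 0.4624, 0.7815], 'attitude': [0.341, 0.1276, 0.3469, 0.8644]}
red_mill [(np.float64(0.57), [214.0, 194.3, 136.9, 144.9])]
red_mill_crank_grip [(np.float64(0.65), [258.9, 232.2, 48.8, 47.5])]
red_mill_knob [(np.float64(0.61), [213.5, 192.6, 137.2, 148.3]), (np.float64(0.57), [296.5, 192.3, 32.4, 43.9]), (np.float64(0.45), [257.8, 235.8, 51.4, 39.5])]
blue_mill_knob [(np.float64(0.74), [197.4, 130.0, 21.7, 40.7])]
top {'K': [[475.777, 0.0, 249.952], [0.0, 475.777, 186.7109], [0.0, 0.0, 1.0]], 'eye': [0.3818, -0.001, 1.149], 'attitude': [-0.6995, -0.0463, 0.0342, 0.7123]}
red_mill [(np.float64(0.6), [143.7, 106.5, 80.1, 132.8])]
red_mill_crank_grip [(np.float64(0.69), [143.7, 140.9, 62.2, 45.1])]
red_mill_knob [(np.float64(0.92), [179.3, 188.6, 15.9, 38.8])]
blue_mill_knob [(np.float64(0.75), [326.5, 168.7, 19.6, 44.8])]
0.5
```

```bash
python3 - <<'E'
import cv2
a=cv2.imread("pics/scene0.png");b=cv2.imread("pics/top0.png")
cv2.imwrite("pics/s0x.png",cv2.resize(a[90:390,120:420],None,fx=2,fy=2))
cv2.imwrite("pics/t0x.png",cv2.resize(b[80:260,120:380],None,fx=3,fy=3))
E
```

```text
(no output)
```

View pics/s0x.png

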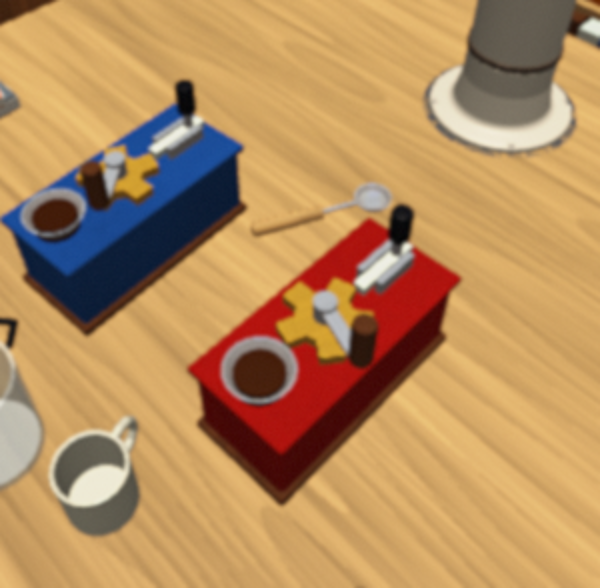

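View pics/t0x.png

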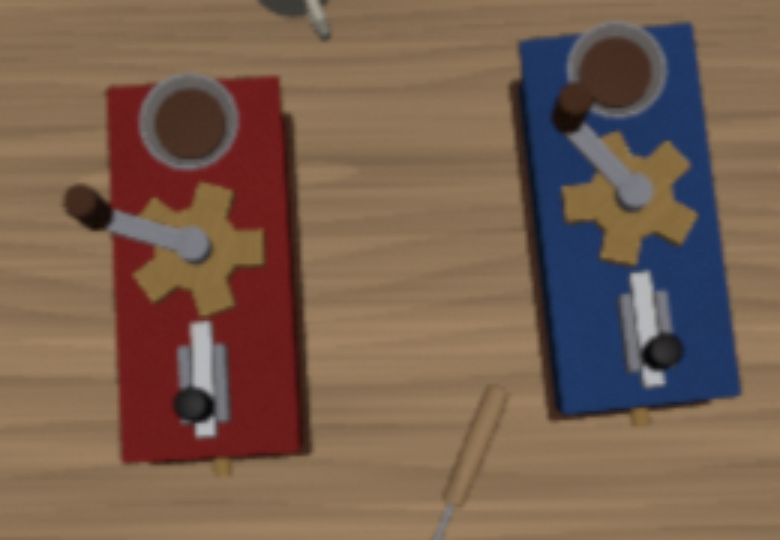

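View pics/top0.png

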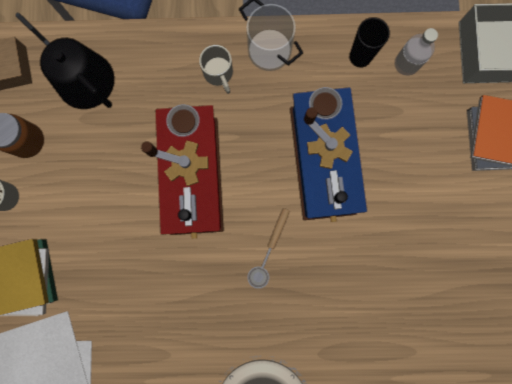

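```bash
cat > h.py <<'E'
import numpy as np,cv2
from scipy.spatial.transform import Rotation as R
from cell import env
def ray(c,px):
    k=env.calibration(c);K=np.array(k["K"]);q=np.array(k["attitude"])
    Rm=R.from_quat(q[[1,2,3,0]]).as_matrix()
    d=np.array([(px[0]-K[0,2])/K[0,0],-(px[1]-K[1,2])/K[1,1],-1.0])
    return np.array(k["eye"]),Rm@d
def at(c,px,z):
    e,d=ray(c,px);return e+d*(z-e[2])/d[2]
def proj(c,p):
    k=env.calibration(c);K=np.array(k["K"]);q=np.array(k["attitude"])
    v=R.from_quat(q[[1,2,3,0]]).as_matrix().T@(np.array(p)-np.array(k["eye"]))
    return np.array([K[0,2]+K[0,0]*v[0]/-v[2],K[1,2]+K[1,1]*(-v[1])/-v[2]])
E
python3 - <<'E'
from h import *
T=lambda u,v,z:at("top",(120+u/3-.33,80+v/3-.33),z)
S=lambda u,v,z:at("scene",(120+u/2-.25,90+v/2-.25),z)
print("T corners");C=[T(u,v,.12) for u,v in((108,88),(279,77),(300,453),(123,461))];print(np.round(C,4)[:,:2])
print([np.linalg.norm(C[i]-C[(i+1)%4]) for i in range(4)])
print("S corners");D=[S(u,v,.12) for u,v in((190,370),(283,453),(461,279),(370,219))];print(np.round(D,4)[:,:2])
print([np.linalg.norm(D[i]-D[(i+1)%4]) for i in range(4)])
for n,p in dict(knobT=T(194,402,.202),knobS=S(402,212,.202),gripT=T(82,200,.215),gripS=S(364,325,.215),hubT=T(195,242,.157),hubS=S(325,299,.157),
  barfT=T(202,322,.138)).items(): print(n,np.round(p,4))
for C in (C,D):
  C=np.array(C)[:,:2]
  print("centre",C.mean(0))
E
```

```text
T corners
[[0.6778 0.2225]
 [0.6834 0.0953]
 [0.4055 0.0825]
 [0.402  0.2101]]
[np.float64(0.12729569460725554), np.float64(0.2781784216585677), np.float64(0.12771968987167232), np.float64(0.27612191066761654)]
S corners
[[0.6837 0.104 ]
 [0.6765 0.2283]
 [0.4028 0.2152]
 [0.4085 0.0901]]
[np.float64(0.1245016528473876), np.float64(0.27410197308904666), np.float64(0.12524648520231194), np.float64(0.27557435159267574)]
knobT [0.4386 0.1461 0.202 ]
knobS [0.4384 0.152  0.202 ]
gripT [0.5741 0.2189 0.215 ]
gripS [0.5753 0.2243 0.215 ]
hubT [0.5543 0.1522 0.157 ]
hubS [0.5476 0.1526 0.157 ]
barfT [0.4996 0.1502 0.138 ]
centre [0.54216719 0.15259603]
centre [0.54287843 0.15943171]
```

```bash
python3 -m handwheel '[{"delta_pos":[1,0.8,0.5],"angular":[0,0,-0.4]},{"delta_pos":[2,1.7,1],"angular":[0,0,-0.8]},{"delta_pos":[3,2.6,1.5],"angular":[0,0,-1.2]},{"delta_pos":[4,3.5,2],"angular":[0,0,-1.6]},{"delta_pos":[5,4.4,2],"angular":[0,0,-1.9]}]' 0 40
```

```text
time_s: 1.0
ee_pos: [0.3102, -0.4983, 0.294]
eef_rot: [0.002, 1.0, 0.023, 0.001]
contact_force: [0.5, -0.5, -0.2]
finger_gap: 0.0121
```

```bash
python3 -m handwheel '[{"delta_pos":[1,1.2,0],"angular":[0,0,0]},{"delta_pos":[2,2.4,0],"angular":[0,0,0]},{"delta_pos":[3,3.6,0],"angular":[0,0,0]},{"delta_pos":[4,4.8,0],"angular":[0,0,0]},{"delta_pos":[5,6,0],"angular":[0,0,0]}]'
python3 -m handwheel '[{"delta_pos":[0.8,1.4,0],"angular":[0,0,0]},{"delta_pos":[1.6,2.8,0],"angular":[0,0,0]},{"delta_pos":[2.4,4.2,0],"angular":[0,0,0]},{"delta_pos":[3.2,5.6,0],"angular":[0,0,0]},{"delta_pos":[4,7,0],"angular":[0,0,0]}]'
```

```text
time_s: 1.5
ee_pos: [0.4612, -0.3168, 0.2944]
eef_rot: [0.002, 1.0, 0.023, 0.001]
contact_force: [1.1, -0.0, 0.1]
finger_gap: -0.0001
time_s: 2.0
ee_pos: [0.5819, -0.1052, 0.2947]
eef_rot: [0.003, 1.0, 0.022, 0.002]
contact_force: [1.0, -0.5, 0.1]
finger_gap: -0.0001
```

```bash
python3 -m handwheel '[{"delta_pos":[0.3,1.5,0],"angular":[0,0,0]},{"delta_pos":[0.6,3,0],"angular":[0,0,0]},{"delta_pos":[0.9,4.5,0],"angular":[0,0,0]},{"delta_pos":[1.2,6,0],"angular":[0,0,0]},{"delta_pos":[1.2,7.5,0],"angular":[0,0,0]}]'
python3 -m handwheel '[{"delta_pos":[0,1.2,0],"angular":[0,0,0]},{"delta_pos":[0,2.4,0],"angular":[0,0,0]},{"delta_pos":[0,3.5,0],"angular":[0,0,0]},{"delta_pos":[0,3.5,-0.8],"angular":[0,0,0]},{"delta_pos":[0,3.5,-1.6],"angular":[0,0,0]}]'
python3 - <<'E'
from h import *
for c in("scene","top"):
    im=env.capture(c)
    for p in (env.observe()["ee_pos"],):
        u=proj(c,p);cv2.circle(im,tuple(int(round(x)) for x in u),2,(0,255,0),-1)
    cv2.imwrite(f"pics/{c}1.png",cv2.resize(im[90:390,120:420] if c=="scene" else im[80:260,110:330],None,fx=2,fy=2))
a=cv2.imread("pics/scene1.png");b=cv2.imread("pics/top1.png")
cv2.imwrite("pics/both1.png",np.hstack([cv2.resize(a,(400,400)),cv2.resize(b,(400,327))[:327] if 0 else cv2.copyMakeBorder(cv2.resize(b,(400,327)),0,73,0,0,0)]))
E
```

```text
time_s: 2.5
ee_pos: [0.6187, 0.1213, 0.2947]
eef_rot: [0.003, 1.0, 0.022, 0.002]
contact_force: [1.1, 0.7, 0.3]
finger_gap: -0.0001
time_s: 3.0
ee_pos: [0.6187, 0.229, 0.2471]
eef_rot: [0.002, 1.0, 0.023, 0.003]
contact_force: [0.1, -0.8, 0.2]
finger_gap: 0.0
```

View pics/both1.png

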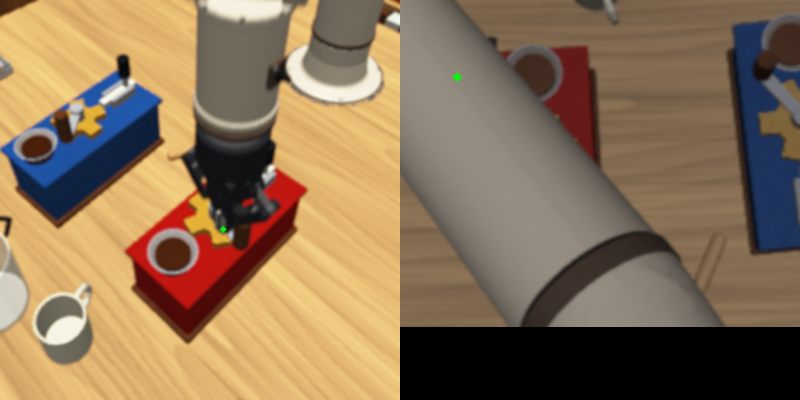

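```bash
python3 -m handwheel '[{"delta_pos":[0,-0.1,-0.8],"angular":[0,0,0]},{"delta_pos":[0,-0.1,-1.6],"angular":[0,0,0]},{"delta_pos":[0,-0.1,-2.2],"angular":[0,0,0]},{"delta_pos":[0,-0.1,-2.2],"angular":[0,0,0]},{"delta_pos":[0,-0.1,-2.2],"angular":[0,0,0]}]'
python3 -m handwheel '[{"delta_pos":[-0.1,0,0],"angular":[0,0,0]},{"delta_pos":[-0.2,0,0],"angular":[0,0,0]},{"delta_pos":[-0.3,0,0],"angular":[0,0,0]},{"delta_pos":[-0.4,0,0],"angular":[0,0,0]},{"delta_pos":[-0.5,0,0],"angular":[0,0,0]}]'
```

```text
time_s: 3.6
ee_pos: [0.6173, 0.2223, 0.1782]
eef_rot: [0.004, 1.0, 0.022, -0.001]
contact_force: [0.5, -0.2, 0.3]
finger_gap: -0.0001
time_s: 4.1
ee_pos: [0.6021, 0.2223, 0.1785]
eef_rot: [0.004, 1.0, 0.022, -0.0]
contact_force: [-0.0, -0.1, 0.5]
finger_gap: 0.0001
```

```bash
python3 -m handwheel '[{"delta_pos":[-0.1,0,0],"angular":[0,0,0]},{"delta_pos":[-0.2,0,0],"angular":[0,0,0]},{"delta_pos":[-0.3,0,0],"angular":[0,0,0]},{"delta_pos":[-0.4,0,0],"angular":[0,0,0]},{"delta_pos":[-0.4,0,0],"angular":[0,0,0]}]'
python3 -m handwheel '[{"delta_pos":[-0.1,0,0],"angular":[0,0,0]},{"delta_pos":[-0.2,0,0],"angular":[0,0,0]},{"delta_pos":[-0.3,0,0],"angular":[0,0,0]},{"delta_pos":[-0.4,0,0],"angular":[0,0,0]},{"delta_pos":[-0.5,0,0],"angular":[0,0,0]}]'
```

```text
time_s: 4.6
ee_pos: [0.5898, 0.2226, 0.1787]
eef_rot: [0.004, 1.0, 0.022, -0.0]
contact_force: [1.9, 0.7, -0.6]
finger_gap: -0.0001
time_s: 5.1
ee_pos: [0.5745, 0.2225, 0.1787]
eef_rot: [0.004, 1.0, 0.022, -0.0]
contact_force: [2.0, 0.5, 0.4]
finger_gap: 0.0
```

```bash
python3 -m handwheel '[{"delta_pos":[0.3,0,0],"angular":[0,0,0]},{"delta_pos":[0.3,0,1],"angular":[0,0,0]},{"delta_pos":[0.3,0,2.4],"angular":[0,0,0]},{"delta_pos":[0,-0.3,3],"angular":[0,0,0]},{"delta_pos":[-1.2,-0.8,3],"angular":[0,0,0]}]'
python3 -m handwheel '[{"delta_pos":[-1.2,-0.5,0],"angular":[0,0,0]},{"delta_pos":[-2.4,-1,0],"angular":[0,0,0]},{"delta_pos":[-3.6,-1.4,0],"angular":[0,0,0]},{"delta_pos":[-4.8,-1.6,0],"angular":[0,0,0]},{"delta_pos":[-4.9,-1.6,0],"angular":[0,0,0]}]'
cat > look.py <<'E'
import sys
from h import *
n=sys.argv[1]
for c in("scene","top"):
    im=env.capture(c); cv2.imwrite(f"pics/{c}{n}.png",im)
a=cv2.imread(f"pics/scene{n}.png")[180:350,200:370];b=cv2.imread(f"pics/top{n}.png")[80:250,110:280]
cv2.imwrite(f"pics/both{n}.png",np.hstack([cv2.resize(a,(400,400)),cv2.resize(b,(400,400))]))
E
python3 look.py 2
```

```text
time_s: 5.6
ee_pos: [0.5424, 0.1994, 0.2718]
eef_rot: [0.002, 1.0, 0.021, 0.003]
contact_force: [0.2, -0.4, 1.4]
finger_gap: 0.0
time_s: 6.1
ee_pos: [0.3915, 0.1498, 0.2713]
eef_rot: [0.004, 1.0, 0.021, 0.001]
contact_force: [0.6, 0.7, 0.7]
finger_gap: -0.0
```

View pics/both2.png

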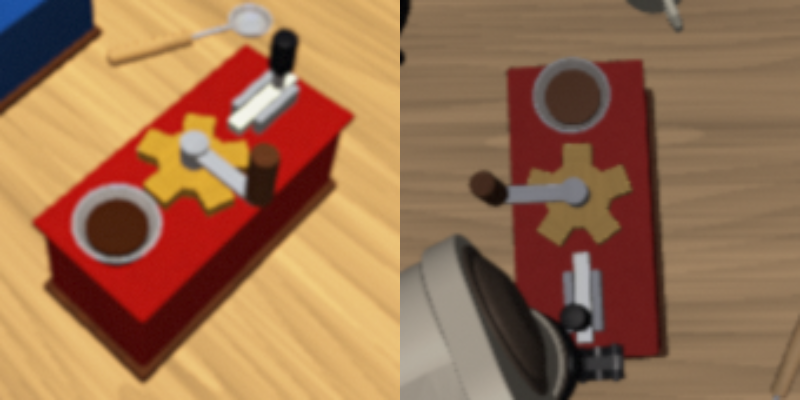

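The picture shows a gap now facing the bar (right half, about 580,240), with the crank along the mill's +y. I'll measure it, then push.

```bash
python3 - <<'E'
from h import *
f=170/400
g=at("top",(110+487*f,80+185*f),.215);gs=at("scene",(200+264*f,180+156*f),.215)
h=at("top",(110+575*f,80+191*f),.157)
print(g,gs,h)
for d in ((g+gs)/2-[.554,.153,0],): print("cw from mill +y", np.degrees(np.arctan2(d[0],d[1]))+2.7)
print("knob",at("scene",(200+284*f,180+38*f),.202),at("top",(110+575*f,80+317*f),.202))
E
python3 -m handwheel '[{"delta_pos":[0.2,0,-0.8],"angular":[0,0,0]},{"delta_pos":[0.3,0,-1.8],"angular":[0,0,0]},{"delta_pos":[0.3,0,-2.8],"angular":[0,0,0]},{"delta_pos":[0.3,0,-3.2],"angular":[0,0,0]},{"delta_pos":[0.3,0,-3.2],"angular":[0,0,0]}]'
```

```text
[ 0.54234373 -0.11998678  0.215     ] [0.55260788 0.22839628 0.215     ] [ 0.54529778 -0.20566132  0.157     ]
cw from mill +y -173.52181172501807
knob [0.43934701 0.15268585 0.202     ] [ 0.43043317 -0.19188153  0.202     ]
time_s: 6.7
ee_pos: [0.4037, 0.1508, 0.1748]
eef_rot: [0.002, 1.0, 0.021, 0.001]
contact_force: [0.2, -0.3, 0.8]
finger_gap: 0.0002
```

```bash
python3 - <<'E'
from h import *
f=170/400
g=at("top",(110+87*f,80+185*f),.215);gs=at("scene",(200+264*f,180+156*f),.215)
print(g,at("top",(110+175*f,80+317*f),.202))
d=(g+gs)/2-[.554,.153,0]; print("cw from mill +y", np.degrees(np.arctan2(d[0],d[1]))+2.7)
E
python3 -m handwheel '[{"delta_pos":[0.1,0,0],"angular":[0,0,0]},{"delta_pos":[0.2,0,0],"angular":[0,0,0]},{"delta_pos":[0.3,0,0],"angular":[0,0,0]},{"delta_pos":[0.4,0,0],"angular":[0,0,0]},{"delta_pos":[0.4,0,0],"angular":[0,0,0]}]'
```

```text
[0.54917574 0.21872443 0.215     ] [0.43652057 0.14599567 0.202     ]
cw from mill +y 0.17774481034294887
time_s: 7.2
ee_pos: [0.4164, 0.1509, 0.1753]
eef_rot: [0.002, 1.0, 0.021, 0.002]
contact_force: [-0.5, 0.3, 0.4]
finger_gap: -0.0004
```

```bash
python3 -m handwheel '[{"delta_pos":[0.1,0,0],"angular":[0,0,0]},{"delta_pos":[0.2,0,0],"angular":[0,0,0]},{"delta_pos":[0.3,0,0],"angular":[0,0,0]},{"delta_pos":[0.4,0,0],"angular":[0,0,0]},{"delta_pos":[0.4,0,0],"angular":[0,0,0]}]'
python3 -m handwheel '[{"delta_pos":[0.05,0,0],"angular":[0,0,0]},{"delta_pos":[0.1,0,0],"angular":[0,0,0]},{"delta_pos":[0.15,0,0],"angular":[0,0,0]},{"delta_pos":[0.2,0,0],"angular":[0,0,0]},{"delta_pos":[0.2,0,0],"angular":[0,0,0]}]'
```

```text
time_s: 7.7
ee_pos: [0.4289, 0.151, 0.1753]
eef_rot: [0.002, 1.0, 0.021, 0.002]
contact_force: [-1.5, 0.8, -0.5]
finger_gap: -0.0
time_s: 8.2
ee_pos: [0.4336, 0.151, 0.1752]
eef_rot: [0.003, 1.0, 0.021, 0.001]
contact_force: [-7.1, 1.4, 4.4]
finger_gap: -0.0
```

```bash
python3 -m handwheel '[{"delta_pos":[0.05,0,0],"angular":[0,0,0]},{"delta_pos":[0.1,0,0],"angular":[0,0,0]},{"delta_pos":[0.13,0,0],"angular":[0,0,0]},{"delta_pos":[0.13,0,0],"angular":[0,0,0]},{"delta_pos":[0.13,0,0],"angular":[0,0,0]}]'; python3 look.py 3
```

```text
time_s: 8.7
ee_pos: [0.4336, 0.1508, 0.1746]
eef_rot: [0.004, 1.0, 0.022, -0.003]
contact_force: [-14.2, 0.6, 9.2]
finger_gap: 0.0003
```

View pics/both3.png

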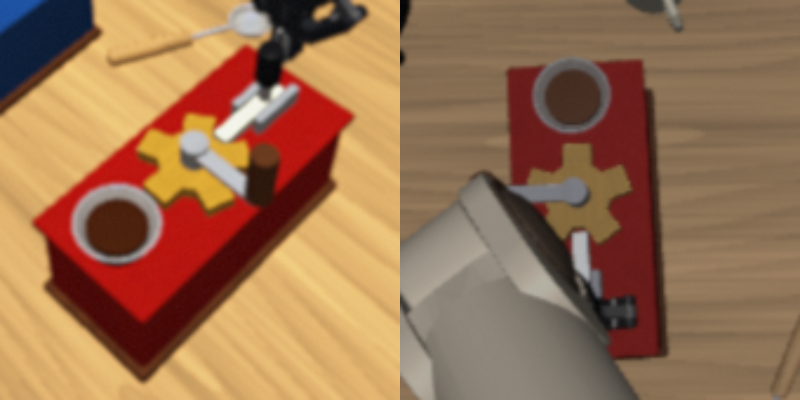

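```bash
python3 -m handwheel '[{"delta_pos":[-0.5,0,0],"angular":[0,0,0]},{"delta_pos":[-1,0,0],"angular":[0,0,0]},{"delta_pos":[-1,0,1],"angular":[0,0,0]},{"delta_pos":[-1,0,2.5],"angular":[0,0,0]},{"delta_pos":[-1,-1,3.5],"angular":[0,0,0]}]'
python3 -m handwheel '[{"delta_pos":[0.3,-1.2,0],"angular":[0,0,0]},{"delta_pos":[0.6,-2.4,0],"angular":[0,0,0]},{"delta_pos":[0.9,-3.6,0],"angular":[0,0,0]},{"delta_pos":[1,-4.8,0],"angular":[0,0,0]},{"delta_pos":[1,-5,0],"angular":[0,0,0]}]'; python3 look.py 4
```

```text
time_s: 9.3
ee_pos: [0.4051, 0.124, 0.2826]
eef_rot: [0.003, 1.0, 0.025, -0.001]
contact_force: [1.8, -0.7, 0.5]
finger_gap: 0.0
time_s: 9.8
ee_pos: [0.4358, -0.0315, 0.2828]
eef_rot: [0.004, 1.0, 0.021, -0.0]
contact_force: [-0.7, 0.2, -0.1]
finger_gap: -0.0003
```

View pics/both4.png

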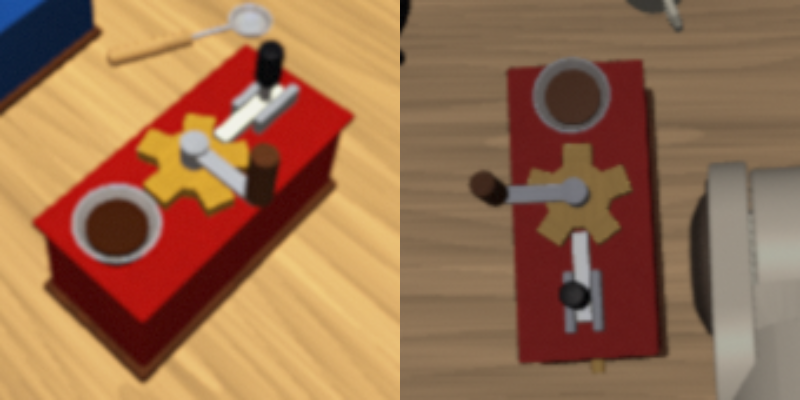

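```bash
python3 - <<'E'
from h import *
f=170/400
for c,a,b in(("scene",(284,38),(270,50)),("top",(175,317),(174,294))):
    o=(200,180) if c=="scene" else (110,80)
    P=[at(c,(o[0]+p[0]*f,o[1]+p[1]*f),.202) for p in (a,b)]
    print(c,np.round(P,4),np.linalg.norm(P[1]-P[0]))
r=[]
for n in (0,4):
    im=cv2.imread(f"pics/top{n}.png");
    r.append(im)
print("blue knob", [d["bbox"] for d in env.find_in("top","blue_mill_knob")][:1])
s=env.observe();print(s["contact_force"],s["time_s"])
E
```

```text
scene [[0.4393 0.1527 0.202 ]
 [0.4585 0.1536 0.202 ]] 0.019212750175907314
top [[0.4365 0.146  0.202 ]
 [0.4561 0.1468 0.202 ]] 0.019581956044662563
blue knob [[335.1, 185.4, 10.9, 24.2]]
[-0.35289713  0.28132356 -0.29457249] 9.95
```

```bash
python3 - <<'E'
from cell import env
print(env.sign_off())
E
```

```text
the job is handed in; nothing more can be done
None
```

The red mill's gear-change knob is pushed in to its stop with its bar between two gear teeth, and the job is handed in at about 10 s. No verdict comes back.

- **Crank:** with the fingers shut, I pushed the grip about 20° anticlockwise using about 2 N. It then measured 0.2° from the mill's +y, and the picture showed a gap facing the bar.
- **Knob:** I pushed it towards the gear until it met a hard stop, with 14 N and no further movement, then backed off and moved clear. It moved 19.2 mm by the scene camera and 19.6 mm by the top camera. It ended at x ≈ 0.457 m, against about 0.458 m expected for fully home.
- **Clear of everything:** the last force reading was about 0.5 N, which is within the sensor noise.
- **Disagreements:** the two cameras differ by 5–7 mm in y.
- **Blue mill's knob:** the network's last box for it was smaller than the first (11 x 24 px against 20 x 45 px). I suspect the arm was partly hiding it, but I did not check that in a picture. The tool passed over or near the blue mill only at about 0.28–0.29 m, well above its knob, and I felt no contact there.

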